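Find the socket for the flange nut

ROBOT

A 7-joint arm with a two-finger parallel gripper is mounted at the origin on a cart in front of the work surface, level with it; the furniture and walls round the work are solid. World frame = base frame: x ahead of the robot, y to its left, z up, the work surface at z = 0. Lengths are in m, angles in rad, forces in N, time in s.
With the tool pointing down it reaches from about 0.4 to 0.85 m from the base axis. Payload 10.4 kg.
Tool frame: the origin (TCP) lies on the centre line of the jaws, within the pads' length; the fingertips stand 11 mm ahead of it and the grasp point (between the pads) lies 8 mm behind it; z points along the fingers, y is the line along which they close (so a half turn about z gives the same grasp; the last joint's range is limited). The gripper opens to 87 mm and grips with 3 to 60 N. Pads are 19 mm wide; open, the fingers measure 117 mm over their backs; the gripper's body (75 mm by 190 mm) begins 51 mm behind the grasp point.
Start: joints at [-1.372, 0.332, -0.065, 1.46, 0.022, 1.35, -0.088], TCP at [0.137, 0.61, 0.234] pointing down, gripper open.
Joint ranges: [-2.6, 2.6], [-0.5, 2.12], [-1.47, 1.34], [0.16, 2.42], [-1.27, 4.41], [0.06, 2.06], [-2.6, 2.6]. Speed limits (rad/s): [2.22, 2.22, 2.79, 2.79, 3.14, 3.14, 3.14].

INTERFACE

Orientations are given as a unit quaternion [x, y, z, w].
In Python, from rig import * gives the robot as it stands.
- The arm moves only by the tool arm_command, never from a script. Its argument "targets" is a list that holds one entry, the list of rows, each a list of 6 numbers: the shift along the world's x, y, z in mm, then the turn, a rotation vector about the world's x, y, z in degrees. In form: [[[x, y, z, ax, ay, az], ...]]. A call has 1 to 5 rows; each row is the pose to reach, as a shift and turn from the pose commanded when the call began; what a row does not reach only later rows make up. A row lasts 1/10 s, in which the tool goes at most 50 mm and 8.59 degrees, less where a joint would pass 70% of its speed; a pose out of reach is approached as far as the arm can. A call with a gripper value outside its range is refused whole. "jaw" is the closure, from 0 (fully open) to 1 (shut), set as the call begins (left out, the last holds). The fingers move at their own pace and stop on an object; the grip force is fixed at half the most. Time passes only in rows, so rows that repeat a pose let the fingers close. It gives the time, the measured TCP pose, the force, the opening and the grip force at its end, in the units of the state.
- read_state(): the state, without advancing time (a new reading comes with each control period).
- grab_frame(name): name is "side" or "top"; returns the picture (400x640x3 uint8, red, green, blue); there is no depth.
- camera_params(name): a dict with "fx", "fy", "cx", "cy" (pixels), "k1" (the pictures are not rectified: a ray, as slopes to the right and down, at radius r is drawn at 1 + k1 r^2 times it, then the intrinsics apply), "R" (3x3) and "t" (3): a world point X has camera coordinates R X + t. Camera axes: x right, y down, z forward; pixel columns grow to the right and rows downward; lengths in m; the calibration is good to about 2 mm. A picture is of the moment at which its call begins. camera_params takes no time and is no camera call.
- close_job(): hands the job in; it is judged then, once.
The state is a dict: "time_s": time; "joint_pos": joint angles; "qd": joint speeds; "tau": joint torques, N m; "position": TCP position; "eef_rot": TCP orientation; "force": force on the tool from outside, world axes, zero at the start; "moment": the same for the moment, N m; "opening": finger opening in m; "gripper_force": force on a finger pad.
Only numpy, scipy, OpenCV 4.12 (cv2) and the standard library are available. Lean on these libraries where they do the work, as an engineer would, in place of code of your own. Each camera call takes 0.05 s, during which the arm holds its last target. There are 200 camera calls.

TASK

Find out which of the three look-alike sockets fits the nut at the narrow end of the flange plate (the end towards the robot) by trying them on it; only the right one goes fully down over the nut until its rim rests on the plate. Stand every socket that does not fit upright on the desk again, and finish with the fitting socket fully home on that nut and still firmly gripped by its body: do not let go of it at the end. Leave the yellow screwdriver, the eraser and the side cutters where they lie.

Things in the scene. Friction and masses are not known exactly. Their poses are not given: they have to be found in the camera images.
- seat (a point): The nut to be fitted, at the plate's narrow end. Point: on its axis, on the plate's top face (10 mm above the desk); z up, x points to the wide end and is square to a pair of the nut's flats (others every 60 deg). The fitting socket has about 1 mm play a side and a small lead-in; home, its half-way point is 28 mm above this point. One that does not fit stops 7 mm or more higher, on nut or stud.
- flange_plate: Fixed aluminium plate 10 mm thick, 150 mm wide at the far end, narrowing towards the robot, boss 18 mm high in the middle. Three hex nuts, 14 mm tall, 30, 26 and 22 mm across flats, on studs rising 3, 12 and 21 mm above them, in an order that changes; each socket is made for one. Origin: on its underside; nuts at (-55, 0) [the one to fit], (35, 55), (35, -55) mm; x to the wide end, z up.
- socket_a_mid (a point): One of three steel sockets alike outside: hexagonal body 40 mm across flats, 50 mm tall, topped by a 33 mm round boss 6 mm tall; about 200 g. Stands with its hex opening down; opening's flats parallel to the outer flats. Opening size and depth are hidden, differ among the three; the letter tells nothing. Point: half-way up, 28 mm above the lower rim; z up, x square to a pair of flats (others every 60 deg).
- socket_b_mid (a point): One of three steel sockets alike outside: hexagonal body 40 mm across flats, 50 mm tall, topped by a 33 mm round boss 6 mm tall; about 200 g. Stands with its hex opening down; opening's flats parallel to the outer flats. Opening size and depth are hidden, differ among the three; the letter tells nothing. Point: half-way up, 28 mm above the lower rim; z up, x square to a pair of flats (others every 60 deg).
- socket_c_mid (a point): One of three steel sockets alike outside: hexagonal body 40 mm across flats, 50 mm tall, topped by a 33 mm round boss 6 mm tall; about 200 g. Stands with its hex opening down; opening's flats parallel to the outer flats. Opening size and depth are hidden, differ among the three; the letter tells nothing. Point: half-way up, 28 mm above the lower rim; z up, x square to a pair of flats (others every 60 deg).
- yellow_driver: bystander lying on the desk near the work, not to be moved: yellow screwdriver, 135 x 29 x 20 mm; origin at the centre of its underside
- rubber: bystander lying on the desk near the work, not to be moved: blue and white eraser, 34 x 44 x 12 mm; origin at the centre of its underside
- cutters: bystander lying on the desk near the work, not to be moved: red-handled side cutters, 79 x 111 x 12 mm; origin at the centre of its underside
Not all that is in view belongs to the job. What is shaped like the part that bears socket_c_mid but purple is not meant.

How it is judged:
By the outcome, as a careful person would: the job done as asked, in the order asked, and still so for the second after the job is handed in, while the arm keeps its last pose, push and grip.
It also fails if it takes over 72 s, if anything falls off the work surface, if the arm or the gripper's body presses on something with over 40 N, if the wrist force passes 120 N, or if a joint passes its speed limit or range.

## Working session

There is one attempt and no reset: what is moved stays moved. The work goes in short steps, Python scripts to look and compute and a tool call to move; the robot and the scene stay as the last step left them, time stands still between calls to the robot, and variables do not carry over. Pictures are saved under pics/ and viewed, at most 10 in all, crops included, and the job is handed in when it is done.

Besides the shell and the picture viewer there is one more tool, called after "Call:" as a command line: name --argument value ..., lists and objects as JSON in quotes. arm_command: Moves the arm, as the interface text tells. Its arguments: {"type":"object","properties":{"targets":{"type":"array","items":{"type":"array","items":{"type":"array","items":{"type":"number"}}}},"jaw":{"type":"number"}},"required":["targets"]}

```bash
mkdir -p pics; ls
python3 - <<'E'
from rig import *
import cv2
for n in("side","top"):
    f=grab_frame(n); cv2.imwrite(f"pics/{n}0.png",f[:,:,::-1]); print(n,camera_params(n))
print(read_state())
E
```

```text
pics
side {'fx': 404.0695671429608, 'fy': 404.0695671429608, 'cx': 321.1728852674872, 'cy': 199.89887760053546, 'k1': -0.02940504730169141, 'R': array([[ 0.99994808,  0.00222518,  0.00994461],
       [ 0.00930494, -0.59727428, -0.80198308],
       [ 0.0041551 ,  0.80203397, -0.59726397]]), 't': array([-0.48607516,  0.00316692,  0.9276811 ])}
top {'fx': 496.26670998360214, 'fy': 496.26670998360214, 'cx': 321.53376342775135, 'cy': 201.45155258018534, 'k1': 0.02331096758973551, 'R': array([[-0.00491208, -0.99980157,  0.019305  ],
       [-0.99518246,  0.00299723, -0.09799435],
       [ 0.09791704, -0.01969336, -0.99499971]]), 't': array([-0.09192752,  0.51526556,  1.2984836 ])}
{'time_s': 0.1, 'joint_pos': array([-1.37160323,  0.33280153, -0.06469467,  1.46085498,  0.02162328,
        1.34988978, -0.08848023]), 'qd': array([ 0.00021308, -0.00187877,  0.00081188, -0.00363931, -0.00143751,
       -0.00037044, -0.00037895]), 'tau': array([ 1.64416335e-03, -6.24542642e+01,  2.47579190e-02, -3.90708911e+01,
       -6.13744673e-02,  3.65411409e-02,  4.23989206e-05]), 'position': array([0.137428  , 0.60936736, 0.23283907]), 'eef_rot': array([ 1.10649978e-01,  9.93859239e-01, -6.28083516e-04, -2.92239024e-05]), 'force': array([ 0.44018745, -0.02104357,  0.84215321]), 'moment': array([-0.0006185 , -0.05358796,  0.03049581]), 'gripper_force': 0.0, 'opening': 0.0870532810918127}
```

View pics/side0.png

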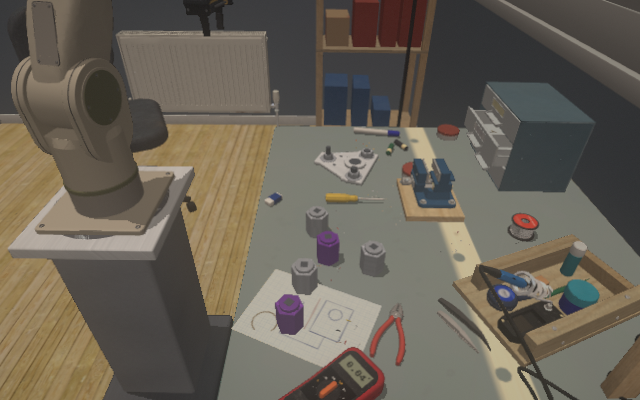

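View pics/top0.png

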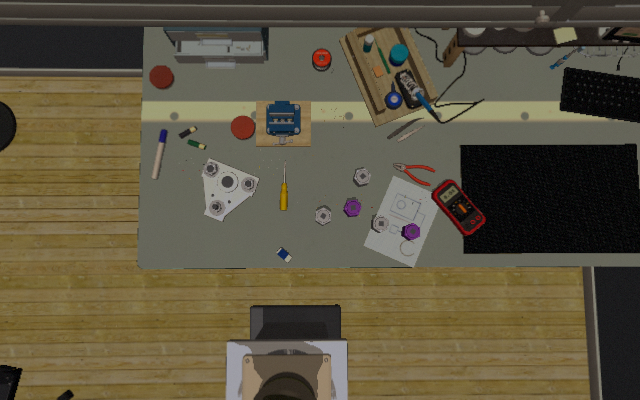

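```bash
cat > h.py <<'E'
import numpy as np, cv2
from rig import *
from scipy.optimize import least_squares
def crop(img,x0,y0,w,h,s,step=5):
    # pixel index u sits at ((u-x0)+.5)*s in the crop
    c=cv2.resize(img[y0:y0+h,x0:x0+w],None,fx=s,fy=s,interpolation=cv2.INTER_CUBIC)
    for u in range(x0,x0+w):
        if u%step==0:
            p=int((u-x0+.5)*s); cv2.line(c,(p,0),(p,5),(0,255,255),1)
            if u%10==0: cv2.putText(c,str(u),(p-9,15),0,.33,(0,255,255),1); cv2.line(c,(p,18),(p,c.shape[0]),(0,120,120),1) if step==10 else 0
    for v in range(y0,y0+h):
        if v%step==0:
            p=int((v-y0+.5)*s); cv2.line(c,(0,p),(5,p),(0,255,255),1)
            if v%10==0: cv2.putText(c,str(v),(7,p+4),0,.33,(0,255,255),1)
    return c
def stack(rows):
    rows=[cv2.hconcat([cv2.copyMakeBorder(c,0,max(d.shape[0] for d in r)-c.shape[0],0,3,0) for c in r]) for r in rows]
    w=max(r.shape[1] for r in rows)
    return cv2.vconcat([cv2.copyMakeBorder(r,0,3,0,w-r.shape[1],0) for r in rows])
P={n:camera_params(n) for n in("side","top")}
def proj(n,X):
    p=P[n]; c=np.asarray(X)@p["R"].T+p["t"]; s=c[...,:2]/c[...,2:]
    s=s*(1+p["k1"]*(s**2).sum(-1,keepdims=True))
    return s*p["fx"]+[p["cx"],p["cy"]]
def tri(top,side):
    f=lambda X:np.r_[proj("top",X)-top,proj("side",X)-side]
    r=least_squares(f,[.5,0,.05]); return r.x, r.fun
def ray(n,uv,z):
    return least_squares(lambda a:proj(n,np.r_[a,z])-uv,[.5,0]).x
E
python3 - <<'E'
from h import *
t=cv2.imread("pics/top0.png"); s=cv2.imread("pics/side0.png")
cv2.imwrite("pics/plate.png",stack([[crop(t,197,155,64,70,6),crop(s,312,138,68,50,6)]]))
cv2.imwrite("pics/sock.png",stack([[crop(t,308,200,32,30,8),crop(t,347,161,32,30,8),crop(t,366,208,32,30,8)],[crop(s,301,203,32,40,8),crop(s,357,237,32,40,8),crop(s,289,254,32,40,8)]]))
E
```

```text
(no output)
```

View pics/plate.png

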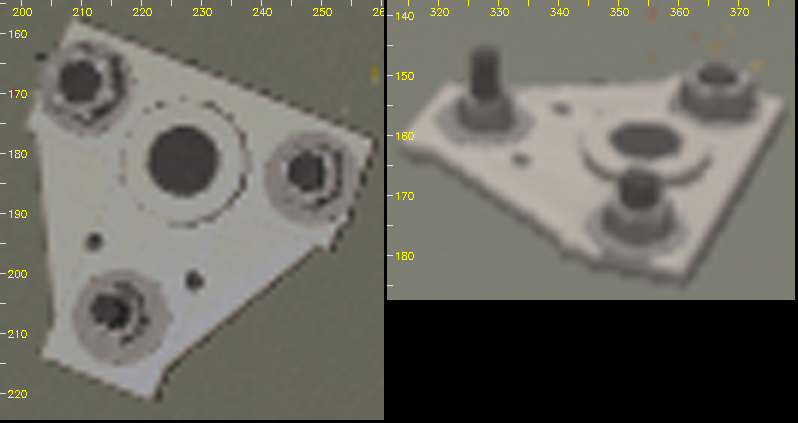

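View pics/sock.png

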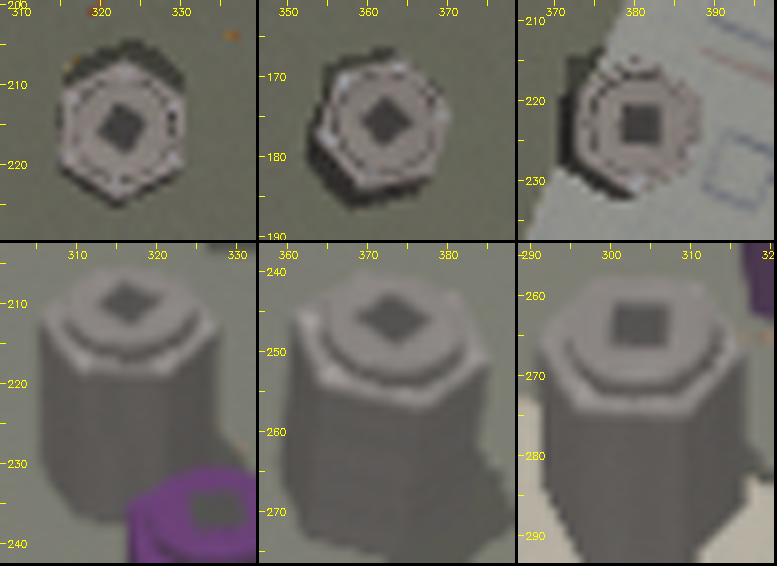

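The overview and crops show three grey sockets at top-view pixels (323,215), (362,176) and (381,223). The purple decoys are at (352,207) and (411,231). The narrow-end nut, with the tall stud, is at top (217,207) and side (328,157). I'll fit poses from these picks.

Run:
```python
from h import *
np.set_printoptions(precision=4,suppress=True)
S=[[(322.75,215.5),(316.5,209.9)],[(362.25,175.75),(373.25,245.9)],[(380.9,223.1),(303.75,263.9)]]
for a,b in S:
    x,r=tri(a,b); print("sock",x,r, ray("top",a,.056),ray("side",b,.056))
# yaw from top-hex vertices in side view (crop px /8)
V=[((301,203),[(42,75),(85,129),(168,129),(214,82)]),((357,237),[(38,72),(62,144),(166,162),(228,112)]),((289,254),[(22,97),(58,168),(168,168),(226,100)])]
for (x0,y0),v in V:
    w=np.array([ray("side",np.array(q)/8+[x0-.5,y0-.5],.05) for q in v])
    e=np.diff(w,axis=0); print("yaw of edges mod60",np.degrees(np.arctan2(e[:,1],e[:,0]))%60, np.linalg.norm(e,axis=1)*1e3)
T=np.array([(216.8,207.5),(211,169.2),(248,184.5)]); D=np.array([(327.8,157.5),(366.8,154.2),(353.5,174.5)])
N=np.array([(-.055,0),(.035,.055),(.035,-.055)])
def m(p): 
    c,s=np.cos(p[2]),np.sin(p[2]); q=N@np.array([[c,s],[-s,c]])+p[:2]
    return np.c_[q,np.full(3,p[3])]
for name,f in (("both",lambda p:np.r_[(proj("top",m(p))-T).ravel(),(proj("side",m(p))-D).ravel()]),
    ("top",lambda p:np.r_[(proj("top",m(p))-T).ravel(),p[3]-.01]),("side",lambda p:np.r_[(proj("side",m(p))-D).ravel(),p[3]-.01])):
    r=least_squares(f,[.5,.15,0,.01],x_scale=[.1,.1,.1,.01]); print(name,r.x[:2],np.degrees(r.x[2]),r.x[3],"seat",m(r.x)[0]); print(r.fun.round(2))
print(tri((214.7,206.2),(327.8,146.2)), [ray("top",q,.0) for q in [(283,200),(285,255),(410,170),(352,207),(411,231)]])
```

```text
sock [ 0.4759 -0.0963  0.0559] [-0.0169 -0.2512 -0.1955  0.0164] [ 0.4752 -0.0964] [ 0.4763 -0.0964]
sock [ 0.5805 -0.2007  0.0556] [ 0.0122 -0.359  -0.2471  0.0228] [ 0.5795 -0.2007] [ 0.5809 -0.2011]
sock [ 0.4557 -0.2476  0.0557] [-0.0291 -0.2911 -0.1936  0.0158] [ 0.4549 -0.2476] [ 0.456  -0.2479]
yaw of edges mod60 [57.9761  0.8258 58.4552] [24.3547 20.6952 22.2881]
yaw of edges mod60 [38.6889 46.5544 45.5613] [23.7742 23.4609 22.696 ]
yaw of edges mod60 [53.3434  0.6946 58.8289] [22.4695 23.3466 23.3756]
both [0.5531 0.1668] -22.097758602741905 0.011675170013095357 seat [0.5022 0.1875 0.0117]
[-0.27 -0.49 -0.24 -0.55  0.5  -0.73 -0.37 -0.32 -0.8   0.12 -0.54  0.38]
top [0.5537 0.1697] -22.182778237022546 -0.0050818132718087475 seat [ 0.5028  0.1905 -0.0051]
[-0.19 -0.16 -0.03  0.24  0.22 -0.08 -0.02]
side [0.5545 0.1651] -22.043361553499373 0.012932718025591903 seat [0.5035 0.1857 0.0129]
[ 0.13 -0.39 -0.23  0.03  0.09  0.34  0.  ]
(array([0.5019, 0.1858, 0.0457]), array([-0.0077, -0.2184, -0.2168,  0.0189])) [array([0.5218, 0.0103]), array([0.3731, 0.0045]), array([ 0.6035, -0.338 ]), array([ 0.502 , -0.1774]), array([ 0.4362, -0.3369])]
```

Call:
arm_command --targets '[[[45,-30,0,0,0,-5],[90,-60,0,0,0,-10],[135,-90,0,0,0,-15],[180,-120,0,0,0,-20],[180,-120,0,0,0,-20]]]' --jaw 0.3

```text
time_s: 0.6
position: [0.3229, 0.4856, 0.2335]
eef_rot: [0.286, 0.958, -0.0, 0.001]
force: [0.1, -0.2, -0.4]
opening: 0.0622
gripper_force: 0.0
```

Call:
arm_command --targets '[[[30,-40,0,0,0,-5],[60,-80,0,0,0,-10],[90,-120,0,0,0,-15],[120,-160,0,0,0,-20],[120,-160,0,0,0,-20]]]'

```text
time_s: 1.1
position: [0.442, 0.3231, 0.2338]
eef_rot: [0.449, 0.893, -0.0, 0.001]
force: [-0.1, 0.4, 0.3]
opening: 0.061
gripper_force: 0.0
```

Call:
arm_command --targets '[[[10,-40,0,0,0,-2],[20,-80,0,0,0,-4],[30,-120,0,0,0,-7],[35,-160,0,0,0,-7],[38,-200,0,0,0,-7]]]'

```text
time_s: 1.6
position: [0.4754, 0.1286, 0.2334]
eef_rot: [0.497, 0.868, -0.0, -0.0]
force: [0.5, 0.5, 0.3]
opening: 0.0607
gripper_force: 0.0
```

Call:
arm_command --targets '[[[0,-45,-20,0,0,0],[0,-90,-40,0,0,0],[0,-135,-60,0,0,0],[0,-180,-80,0,0,0],[0,-226,-100,0,0,0]]]'

```text
time_s: 2.1
position: [0.4753, -0.0971, 0.133]
eef_rot: [0.497, 0.868, 0.0, 0.0]
force: [1.0, 0.3, -1.0]
opening: 0.0609
gripper_force: 0.0
```

Call:
arm_command --targets '[[[0,0,0,0,0,0],[0,0,0,0,0,0]]]'

```text
time_s: 2.3
position: [0.475, -0.0966, 0.1331]
eef_rot: [0.498, 0.867, -0.0, -0.001]
force: [-0.0, 0.1, -0.1]
opening: 0.0612
gripper_force: 0.0
```

Call:
arm_command --targets '[[[0,0,-40,0,0,0],[0,0,-75,0,0,0],[0,0,-98,0,0,0],[0,0,-107,0,0,0],[0,0,-107,0,0,0]]]'

```text
time_s: 2.8
position: [0.4753, -0.0949, 0.0262]
eef_rot: [0.497, 0.868, -0.0, -0.001]
force: [-0.6, 1.0, 0.4]
opening: 0.0609
gripper_force: 0.0
```

Call:
arm_command --targets '[[[0,0,0,0,0,0],[0,0,0,0,0,0],[0,0,0,0,0,0],[0,0,0,0,0,0],[0,0,0,0,0,0]]]' --jaw 1

```text
time_s: 3.3
position: [0.4761, -0.0961, 0.0275]
eef_rot: [0.498, 0.867, 0.001, 0.0]
force: [-1.0, 1.4, 7.4]
opening: 0.0405
gripper_force: 29.4
```

Call:
arm_command --targets '[[[0,0,15,0,0,0],[0,0,40,0,0,0],[0,0,70,0,0,0],[0,30,75,0,0,2],[0,70,75,0,0,4]]]'

```text
time_s: 3.8
position: [0.4763, -0.027, 0.1032]
eef_rot: [0.468, 0.883, 0.001, 0.001]
force: [1.2, 1.4, -1.9]
opening: 0.04
gripper_force: 29.4
```

Call:
arm_command --targets '[[[5,45,0,0,0,2],[12,90,0,0,0,3.6],[20,135,0,0,0,3.6],[26,180,0,0,0,3.6],[26,213,0,0,0,3.6]]]'

```text
time_s: 4.3
position: [0.5014, 0.1901, 0.1017]
eef_rot: [0.438, 0.899, 0.0, -0.0]
force: [0.5, 0.1, -1.2]
opening: 0.0405
gripper_force: 29.4
```

Call:
arm_command --targets '[[[0,0,-10,0,0,0],[0,0,-10,0,0,0],[0,0,-10,0,0,0]]]'

```text
time_s: 4.6
position: [0.5013, 0.1853, 0.0914]
eef_rot: [0.44, 0.898, -0.001, -0.0]
force: [-0.1, 0.0, -1.4]
opening: 0.0404
gripper_force: 29.4
```

Run:
```python
from h import *
f={n:grab_frame(n)[:,:,::-1].copy() for n in("side","top")}
for n in f: cv2.imwrite(f"pics/{n}1.png",f[n])
cv2.imwrite("pics/h1.png",stack([[crop(f["side"],295,105,75,75,5),crop(f["top"],180,165,75,75,5)]]))
print(read_state())
```

```text
{'time_s': 4.7, 'joint_pos': array([-0.81114607,  0.27385366,  0.42558095,  1.88319361, -0.13193006,
        1.01156514,  0.32978289]), 'qd': array([-0.00070464, -0.00018713, -0.00350704, -0.00445117, -0.00117188,
       -0.00171417, -0.00123974]), 'tau': array([-3.87641257e-01, -4.84697771e+01,  4.74065289e+00, -3.40529394e+01,
       -4.78514226e-02,  7.33610988e-02,  6.51677954e-03]), 'position': array([0.50177979, 0.18545708, 0.09197745]), 'eef_rot': array([4.40181682e-01, 8.97908715e-01, 5.95975426e-05, 1.48068883e-04]), 'force': array([-0.22582492, -0.20551971, -1.84913408]), 'moment': array([-0.08541452, -0.04526169, -0.02915299]), 'gripper_force': 29.387060553199262, 'opening': 0.04048684918250986}
```

View pics/h1.png

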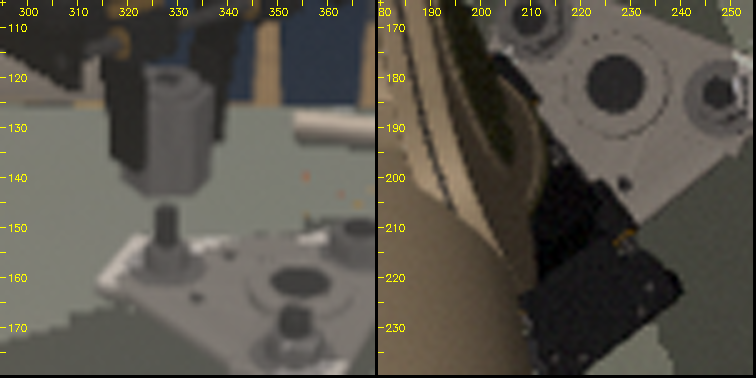

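The side view shows the held socket centred over the stud (u≈327.7 for both), rim about 20 mm above the stud top. I'll go down in stages.

Call:
arm_command --targets '[[[0,1,-8,0,0,0],[0,1,-16,0,0,0],[0,1,-24,0,0,0],[0,1,-30,0,0,0],[0,1,-34,0,0,0]]]'

```text
time_s: 5.2
position: [0.5011, 0.1876, 0.0567]
eef_rot: [0.439, 0.898, -0.0, -0.0]
force: [0.3, -0.0, -0.3]
opening: 0.04
gripper_force: 29.4
```

Call:
arm_command --targets '[[[0,0,0,0,0,0],[0,0,-2,0,0,0],[0,0,-4,0,0,0],[0,0,-4,0,0,0]]]'

```text
time_s: 5.6
position: [0.5015, 0.1879, 0.0536]
eef_rot: [0.439, 0.898, 0.0, 0.0]
force: [-0.9, -0.3, -1.5]
opening: 0.0407
gripper_force: 29.4
```

Call:
arm_command --targets '[[[0,0,-2,0,0,0],[0,0,-3,0,0,0],[0,0,-3,0,0,0]]]'

```text
time_s: 5.9
position: [0.5014, 0.1878, 0.0505]
eef_rot: [0.439, 0.898, -0.0, -0.0]
force: [0.2, -0.0, -1.8]
opening: 0.0403
gripper_force: 29.4
```

Call:
arm_command --targets '[[[0,0,-1.5,0,0,0],[0,0,-3,0,0,0],[0,0,-3,0,0,0]]]'

```text
time_s: 6.2
position: [0.5013, 0.1878, 0.0474]
eef_rot: [0.439, 0.898, -0.0, -0.0]
force: [-0.4, -0.3, -0.9]
opening: 0.0404
gripper_force: 29.4
```

Call:
arm_command --targets '[[[0,0,-1.5,0,0,0],[0,0,-3,0,0,0],[0,0,-3,0,0,0]]]'

```text
time_s: 6.5
position: [0.5015, 0.1879, 0.0446]
eef_rot: [0.439, 0.898, 0.0, -0.0]
force: [0.4, 0.2, -2.1]
opening: 0.0403
gripper_force: 29.4
```

Call:
arm_command --targets '[[[0,0,-1.5,0,0,0],[0,0,-2.5,0,0,0],[0,0,-2.5,0,0,0]]]'

```text
time_s: 6.8
position: [0.5018, 0.1876, 0.044]
eef_rot: [0.44, 0.898, 0.0, -0.0]
force: [-9.9, -5.4, 25.2]
opening: 0.0399
gripper_force: 29.6
```

The first socket passed the nut top freely, then stopped dead about 7 mm above home with 25 N. That is the stud, so this socket doesn't fit, and I'm taking it back to its place.

Call:
arm_command --targets '[[[0,0,15,0,0,0],[0,0,35,0,0,0],[0,0,60,0,0,0],[-3,-30,60,0,0,-1],[-8,-70,60,0,0,-3]]]'

```text
time_s: 7.3
position: [0.4939, 0.119, 0.1029]
eef_rot: [0.461, 0.887, 0.001, 0.001]
force: [0.8, 0.1, -1.6]
opening: 0.0402
gripper_force: 29.6
```

Call:
arm_command --targets '[[[-4,-45,0,0,0,-1.5],[-8,-90,0,0,0,-3],[-12,-135,0,0,0,-4.6],[-16,-180,0,0,0,-4.6],[-18,-214,0,0,0,-4.6]]]'

```text
time_s: 7.8
position: [0.4748, -0.099, 0.1023]
eef_rot: [0.499, 0.867, 0.0, 0.0]
force: [0.2, 0.7, -1.7]
opening: 0.0402
gripper_force: 29.6
```

Call:
arm_command --targets '[[[0,0,0,0,0,0],[0,0,-25,0,0,0],[0,0,-50,0,0,0],[0,0,-66,0,0,0],[0,0,-71,0,0,0]]]'

```text
time_s: 8.3
position: [0.4744, -0.0955, 0.0296]
eef_rot: [0.498, 0.867, -0.001, -0.001]
force: [-0.5, 0.1, -2.3]
opening: 0.04
gripper_force: 29.6
```

Call:
arm_command --targets '[[[0,0,-1,0,0,0],[0,0,-2,0,0,0],[0,0,-3,0,0,0],[0,0,-3,0,0,0]]]'

```text
time_s: 8.7
position: [0.4759, -0.096, 0.0287]
eef_rot: [0.498, 0.867, 0.0, 0.0]
force: [0.1, 1.0, -2.1]
opening: 0.0396
gripper_force: 29.6
```

Call:
arm_command --targets '[[[0,0,-1,0,0,0],[0,0,-1,0,0,0]]]'

```text
time_s: 8.9
position: [0.4758, -0.0961, 0.0275]
eef_rot: [0.498, 0.867, 0.0, 0.0]
force: [-0.3, 1.2, 0.5]
opening: 0.04
gripper_force: 29.6
```

Call:
arm_command --targets '[[[0,0,-1,0,0,0],[0,0,-1,0,0,0]]]'

```text
time_s: 9.1
position: [0.476, -0.096, 0.0272]
eef_rot: [0.498, 0.867, 0.001, 0.0]
force: [-4.9, 1.4, 14.8]
opening: 0.0397
gripper_force: 29.7
```

Call:
arm_command --targets '[[[0,0,1,0,0,0],[0,0,1,0,0,0],[0,0,1,0,0,0],[0,0,1,0,0,0]]]' --jaw 0.3

```text
time_s: 9.5
position: [0.4754, -0.0961, 0.027]
eef_rot: [0.498, 0.867, -0.0, -0.0]
force: [0.2, 0.2, -0.0]
opening: 0.0591
gripper_force: 0.0
```

Call:
arm_command --targets '[[[0,0,25,0,0,0],[0,0,65,0,0,0],[0,0,100,0,0,0],[30,-30,100,0,0,-5],[60,-60,100,0,0,-10]]]'

```text
time_s: 10.0
position: [0.5376, -0.1556, 0.1295]
eef_rot: [0.572, 0.821, 0.003, 0.002]
force: [-0.2, 0.6, 0.6]
opening: 0.0609
gripper_force: 0.0
```

Call:
arm_command --targets '[[[30,-30,0,0,0,-4],[44,-45,0,0,0,-4],[44,-45,0,0,0,-4],[44,-45,0,0,0,-4]]]'

```text
time_s: 10.4
position: [0.579, -0.2013, 0.1265]
eef_rot: [0.6, 0.8, -0.0, -0.0]
force: [0.4, -0.3, -1.2]
opening: 0.0607
gripper_force: 0.0
```

Run:
```python
from h import *
f={n:grab_frame(n)[:,:,::-1].copy() for n in("side","top")}
for n in f: cv2.imwrite(f"pics/{n}2.png",f[n])
cv2.imwrite("pics/h2.png",stack([[crop(f["side"],280,180,125,110,6,10)]]))
print(read_state())
```

```text
{'time_s': 10.5, 'joint_pos': array([-0.2911606 ,  0.45505404,  0.71066612,  1.6559839 , -0.319996  ,
        1.15098683,  0.78644966]), 'qd': array([-8.59694239e-03, -1.07502273e-02,  5.55909204e-06,  1.87803229e-03,
       -7.32196423e-04, -1.42560417e-04,  6.30340116e-05]), 'tau': array([ 6.60493579e-01, -5.45969224e+01,  1.25439191e+01, -3.47877860e+01,
        1.56849838e-02,  5.70546475e-02,  2.33585066e-03]), 'position': array([ 0.57897622, -0.20027342,  0.12691681]), 'eef_rot': array([ 5.99514885e-01,  8.00363469e-01,  1.67922314e-04, -4.38279412e-04]), 'force': array([0.05699695, 0.32230507, 0.73480721]), 'moment': array([-0.12423472,  0.06406654, -0.05786804]), 'gripper_force': 0.0, 'opening': 0.0613620597164738}
```

View pics/h2.png

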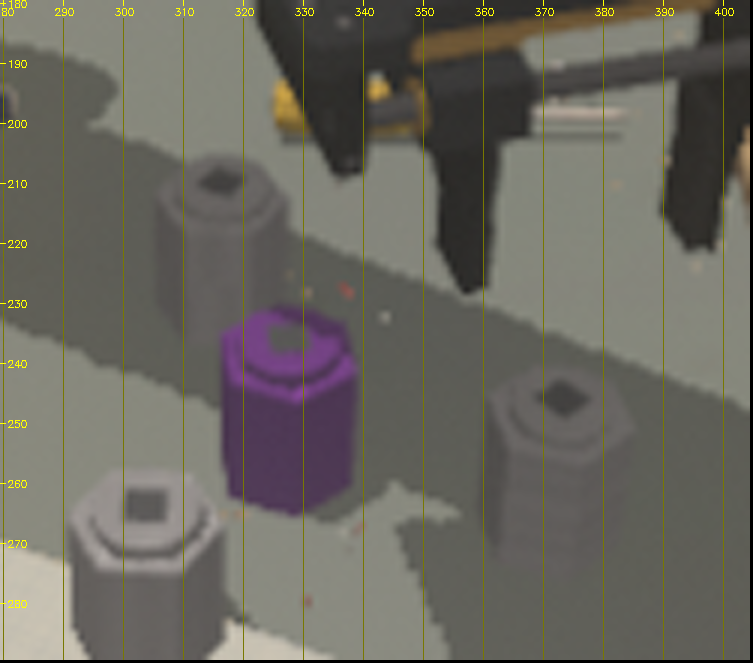

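Socket 1 stands upright again at its old spot (side view (316,210)). The open jaws hang above socket 2, whose recess is at side (373,246).

Call:
arm_command --targets '[[[1.3,-0.5,-35,0,0,0],[1.3,-0.5,-70,0,0,0],[1.3,-0.5,-92,0,0,0],[1.3,-0.5,-100,0,0,0],[1.3,-0.5,-100,0,0,0]]]'

```text
time_s: 11.0
position: [0.5802, -0.2008, 0.0268]
eef_rot: [0.599, 0.8, -0.0, -0.001]
force: [-0.3, -0.5, 0.8]
opening: 0.0609
gripper_force: 0.0
```

Call:
arm_command --targets '[[[0,0,0,0,0,0],[0,0,0,0,0,0],[0,0,0,0,0,0],[0,0,0,0,0,0],[0,0,0,0,0,0]]]' --jaw 1

```text
time_s: 11.5
position: [0.5813, -0.2018, 0.0281]
eef_rot: [0.6, 0.8, 0.0, 0.0]
force: [-1.0, 1.0, 6.2]
opening: 0.0403
gripper_force: 29.6
```

Call:
arm_command --targets '[[[0,0,15,0,0,0],[0,0,40,0,0,0],[0,0,75,0,0,0],[-6,30,75,0,0,3],[-14,70,75,0,0,6]]]'

```text
time_s: 12.0
position: [0.567, -0.1334, 0.1042]
eef_rot: [0.558, 0.83, 0.0, 0.002]
force: [0.6, 0.6, -2.3]
opening: 0.0406
gripper_force: 29.6
```

Call:
arm_command --targets '[[[-9,45,0,0,0,3],[-18,90,0,0,0,6],[-27,135,0,0,0,9],[-36,180,0,0,0,12],[-45,222,0,0,0,15.6]]]'

```text
time_s: 12.5
position: [0.5212, 0.0923, 0.1031]
eef_rot: [0.438, 0.899, 0.0, 0.0]
force: [1.4, 0.8, -1.3]
opening: 0.0406
gripper_force: 29.6
```

Call:
arm_command --targets '[[[-10,45,0,0,0,0],[-19.3,80,0,0,0,0],[-19.3,95.8,0,0,0,0],[-19.3,95.8,-10,0,0,0],[-19.3,95.8,-10,0,0,0]]]'

```text
time_s: 13.0
position: [0.5021, 0.1847, 0.0912]
eef_rot: [0.44, 0.898, -0.001, -0.0]
force: [0.6, -0.3, -2.4]
opening: 0.0406
gripper_force: 29.6
```

Run:
```python
from h import *
f={n:grab_frame(n)[:,:,::-1].copy() for n in("side",)}
for n in f: cv2.imwrite(f"pics/{n}3.png",f[n])
cv2.imwrite("pics/h3.png",crop(f["side"],295,105,75,75,8))
s=read_state();print(s["position"],s["eef_rot"],s["force"])
```

```text
[0.50241356 0.18409553 0.09160284] [ 4.40150848e-01  8.97923350e-01 -9.36058648e-04 -1.15481630e-04] [ 0.41640745 -1.1978568  -0.94055182]
```

View pics/h3.png

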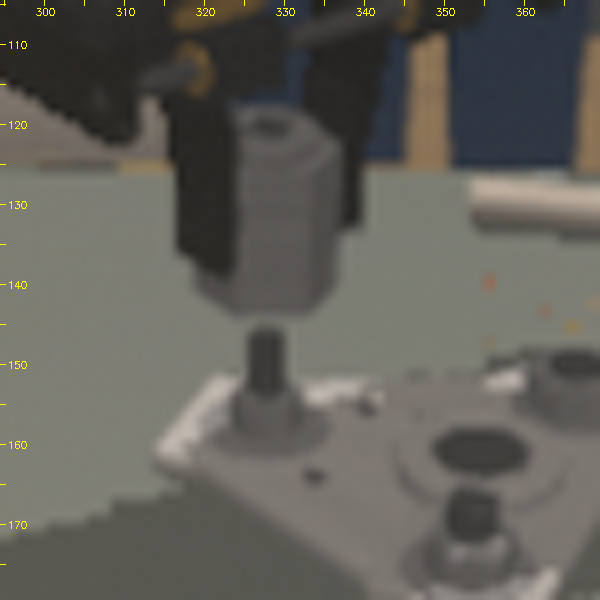

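The socket and stud are both centred at u≈327.8 in the side view. Next I'll settle and go down to nut level.

Call:
arm_command --targets '[[[0,1,-8,0,0,0],[0,1,-16,0,0,0],[0,1,-24,0,0,0],[0,1,-30,0,0,0],[0,1,-34,0,0,0]]]'

```text
time_s: 13.55
position: [0.5022, 0.1868, 0.0573]
eef_rot: [0.439, 0.898, -0.0, -0.0]
force: [-0.7, -0.6, -1.3]
opening: 0.0403
gripper_force: 29.6
```

Call:
arm_command --targets '[[[0,0,0,0,0,0],[0,0,-2,0,0,0],[0,0,-4,0,0,0],[0,0,-4,0,0,0]]]'

```text
time_s: 13.95
position: [0.5026, 0.1872, 0.0542]
eef_rot: [0.439, 0.898, 0.0, 0.0]
force: [0.2, 0.6, -2.3]
opening: 0.0404
gripper_force: 29.6
```

Call:
arm_command --targets '[[[0,0,-1.5,0,0,0],[0,0,-3,0,0,0],[0,0,-3,0,0,0]]]'

```text
time_s: 14.25
position: [0.503, 0.1868, 0.0534]
eef_rot: [0.44, 0.898, 0.001, -0.0]
force: [-10.6, -5.3, 26.4]
opening: 0.0403
gripper_force: 29.8
```

Call:
arm_command --targets '[[[0,0,-1,0,0,0],[0,0,-2,0,0,0],[0,0,-2,0,0,0]]]'

```text
time_s: 14.55
position: [0.5036, 0.1866, 0.0523]
eef_rot: [0.44, 0.898, 0.001, 0.0]
force: [-12.1, -7.0, 35.6]
opening: 0.0396
gripper_force: 30.0
```

Socket 2 stops about 15–16 mm above home with 26–36 N, so it isn't going on either. It matches the shallow socket resting on the stud. I'll return it and try the third.

Call:
arm_command --targets '[[[0,0,10,0,0,0],[0,0,30,0,0,0],[0,0,55,0,0,0],[6,-35,55,0,0,-3],[15,-75,55,0,0,-6]]]'

```text
time_s: 15.05
position: [0.5178, 0.1132, 0.1051]
eef_rot: [0.485, 0.875, 0.001, 0.0]
force: [0.6, -1.3, -2.0]
opening: 0.0398
gripper_force: 30.0
```

Call:
arm_command --targets '[[[9,-45,0,0,0,-3],[18,-90,0,0,0,-6],[27,-135,0,0,0,-9],[36,-180,0,0,0,-12],[45,-222,0,0,0,-15.6]]]'

```text
time_s: 15.55
position: [0.5626, -0.1118, 0.1044]
eef_rot: [0.601, 0.799, 0.0, 0.0]
force: [0.3, 0.2, -1.8]
opening: 0.0399
gripper_force: 30.0
```

Call:
arm_command --targets '[[[9,-45,0,0,0,0],[18.3,-85,0,0,0,0],[18.3,-91.8,0,0,0,0],[18.3,-91.8,-25,0,0,0],[18.3,-91.8,-50,0,0,0]]]'

```text
time_s: 16.05
position: [0.5813, -0.2018, 0.054]
eef_rot: [0.6, 0.8, 0.001, 0.001]
force: [-0.1, 0.2, -2.8]
opening: 0.0398
gripper_force: 30.0
```

Call:
arm_command --targets '[[[0,0,-15,0,0,0],[0,0,-20,0,0,0],[0,0,-23,0,0,0],[0,0,-23,0,0,0]]]'

```text
time_s: 16.45
position: [0.5812, -0.2016, 0.0317]
eef_rot: [0.6, 0.8, 0.0, 0.0]
force: [0.7, 0.3, -1.6]
opening: 0.0402
gripper_force: 30.0
```

Call:
arm_command --targets '[[[0,0,-1.5,0,0,0],[0,0,-1.5,0,0,0]]]'

```text
time_s: 16.65
position: [0.5812, -0.2017, 0.0303]
eef_rot: [0.6, 0.8, 0.0, 0.0]
force: [0.1, 0.2, -2.0]
opening: 0.0401
gripper_force: 30.0
```

Call:
arm_command --targets '[[[0,0,-1.5,0,0,0],[0,0,-1.5,0,0,0]]]'

```text
time_s: 16.85
position: [0.5808, -0.2016, 0.0282]
eef_rot: [0.6, 0.8, 0.0, 0.0]
force: [-0.2, -0.4, -1.6]
opening: 0.0397
gripper_force: 30.0
```

Call:
arm_command --targets '[[[0,0,-1,0,0,0],[0,0,-1,0,0,0]]]'

```text
time_s: 17.05
position: [0.5808, -0.2017, 0.0271]
eef_rot: [0.6, 0.8, 0.0, 0.0]
force: [-0.1, -0.2, -0.4]
opening: 0.0398
gripper_force: 30.0
```

Call:
arm_command --targets '[[[0,0,-0.7,0,0,0],[0,0,-0.7,0,0,0]]]'

```text
time_s: 17.25
position: [0.5808, -0.2016, 0.0269]
eef_rot: [0.6, 0.8, 0.0, -0.0]
force: [-1.8, 1.4, 4.8]
opening: 0.0399
gripper_force: 30.0
```

Call:
arm_command --targets '[[[0,0,0.5,0,0,0],[0,0,0.5,0,0,0],[0,0,0.5,0,0,0],[0,0,0.5,0,0,0]]]' --jaw 0.3

```text
time_s: 17.65
position: [0.5808, -0.2016, 0.0269]
eef_rot: [0.6, 0.8, 0.0, 0.0]
force: [0.5, -0.0, 0.6]
opening: 0.059
gripper_force: 0.0
```

Call:
arm_command --targets '[[[0,0,25,0,0,0],[0,0,65,0,0,0],[0,0,100,0,0,0],[-40,-15,100,0,0,5],[-80,-30,100,0,0,10]]]'

```text
time_s: 18.15
position: [0.5009, -0.232, 0.1278]
eef_rot: [0.526, 0.851, 0.0, 0.001]
force: [0.2, -1.7, -0.3]
opening: 0.0605
gripper_force: 0.0
```

Call:
arm_command --targets '[[[-35,-12,0,0,0,4],[-45,-16,0,0,0,4],[-45,-16,0,0,0,4],[-45,-16,0,0,0,4],[-45,-16,0,0,0,4]]]'

```text
time_s: 18.65
position: [0.4572, -0.2469, 0.1269]
eef_rot: [0.497, 0.868, -0.0, 0.0]
force: [0.6, 0.2, 0.3]
opening: 0.0608
gripper_force: 0.0
```

Call:
arm_command --targets '[[[-1.4,-0.7,-35,0,0,0],[-1.4,-0.7,-70,0,0,0],[-1.4,-0.7,-92,0,0,0],[-1.4,-0.7,-100,0,0,0],[-1.4,-0.7,-100,0,0,0]]]'

```text
time_s: 19.15
position: [0.4544, -0.248, 0.0261]
eef_rot: [0.498, 0.867, -0.001, -0.001]
force: [-0.7, 0.0, 1.0]
opening: 0.0611
gripper_force: 0.0
```

Call:
arm_command --targets '[[[0,0,0,0,0,0],[0,0,0,0,0,0],[0,0,0,0,0,0],[0,0,0,0,0,0],[0,0,0,0,0,0]]]' --jaw 1

```text
time_s: 19.65
position: [0.4552, -0.2483, 0.0278]
eef_rot: [0.498, 0.867, 0.001, 0.001]
force: [0.1, 1.3, 7.0]
opening: 0.0401
gripper_force: 29.3
```

Call:
arm_command --targets '[[[0,0,15,0,0,0],[0,0,45,0,0,0],[0,0,85,0,0,0],[4,35,85,0,0,2],[8,75,85,0,0,4]]]'

```text
time_s: 20.15
position: [0.4626, -0.1742, 0.1139]
eef_rot: [0.468, 0.884, 0.0, 0.001]
force: [1.8, 1.0, -3.8]
opening: 0.0401
gripper_force: 29.3
```

Call:
arm_command --targets '[[[5,45,0,0,0,2],[10,90,0,0,0,3.6],[15,135,0,0,0,3.6],[20,180,0,0,0,3.6],[25,225,0,0,0,3.6]]]'

```text
time_s: 20.65
position: [0.4872, 0.0531, 0.1129]
eef_rot: [0.439, 0.898, 0.0, 0.0]
force: [1.4, 0.0, -2.1]
opening: 0.0403
gripper_force: 29.3
```

Call:
arm_command --targets '[[[5,45,0,0,0,0],[10,90,0,0,0,0],[14,135,0,0,0,0],[14,135,-20,0,0,0],[14,135,-20,0,0,0]]]'

```text
time_s: 21.15
position: [0.4998, 0.1868, 0.0905]
eef_rot: [0.438, 0.899, -0.002, -0.001]
force: [-0.9, -1.0, -3.3]
opening: 0.0404
gripper_force: 29.3
```

Call:
arm_command --targets '[[[0,0,0,0,0,0],[0,0,0,0,0,0],[0,0,0,0,0,0]]]'

```text
time_s: 21.45
position: [0.5019, 0.1858, 0.0929]
eef_rot: [0.44, 0.898, 0.001, 0.0]
force: [-0.5, -0.4, -3.0]
opening: 0.0402
gripper_force: 29.3
```

Run:
```python
from h import *
f={n:grab_frame(n)[:,:,::-1].copy() for n in("side",)}
for n in f: cv2.imwrite(f"pics/{n}4.png",f[n])
s=f["side"]
cv2.imwrite("pics/h4.png",stack([[crop(s,295,105,72,75,7),crop(s,355,230,38,75,7)]]))
s=read_state();print(s["position"],s["eef_rot"],s["force"])
```

```text
[0.50180412 0.18598497 0.09274297] [4.39851103e-01 8.98070543e-01 4.75229120e-04 2.84364078e-04] [-0.16518674  1.00360183 -2.8554867 ]
```

View pics/h4.png

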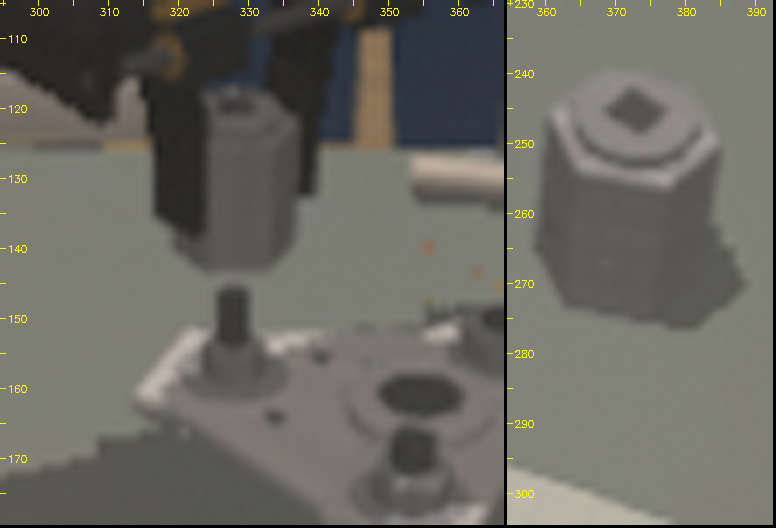

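Socket 2 stands upright at (373,246). The third socket hangs over the stud, with u≈328.0–328.3 for both. Going down.

Call:
arm_command --targets '[[[0,0.7,-8,0,0,0],[0,0.7,-16,0,0,0],[0,0.7,-24,0,0,0],[0,0.7,-32,0,0,0],[0,0.7,-36,0,0,0]]]'

```text
time_s: 22.0
position: [0.5008, 0.1871, 0.0547]
eef_rot: [0.439, 0.898, -0.001, -0.0]
force: [0.8, 0.3, -2.4]
opening: 0.0401
gripper_force: 29.3
```

Call:
arm_command --targets '[[[0,0,0,0,0,0],[0,0,-2,0,0,0],[0,0,-3,0,0,0],[0,0,-3,0,0,0]]]'

```text
time_s: 22.4
position: [0.5014, 0.1874, 0.053]
eef_rot: [0.439, 0.898, 0.0, 0.0]
force: [-0.7, -1.3, -2.3]
opening: 0.0401
gripper_force: 29.3
```

Call:
arm_command --targets '[[[0,0,-1,0,0,0],[0,0,-2,0,0,0],[0,0,-2,0,0,0]]]'

```text
time_s: 22.7
position: [0.5013, 0.1874, 0.0509]
eef_rot: [0.439, 0.898, 0.0, -0.0]
force: [0.1, 0.3, -1.8]
opening: 0.0402
gripper_force: 29.3
```

Call:
arm_command --targets '[[[0,0,-1,0,0,0],[0,0,-2,0,0,0],[0,0,-2,0,0,0]]]'

```text
time_s: 23.0
position: [0.5013, 0.1873, 0.0488]
eef_rot: [0.439, 0.898, -0.0, -0.0]
force: [0.0, 0.1, -2.7]
opening: 0.0404
gripper_force: 29.3
```

Call:
arm_command --targets '[[[0,0,-1,0,0,0],[0,0,-2,0,0,0],[0,0,-2,0,0,0]]]'

```text
time_s: 23.3
position: [0.5016, 0.1874, 0.047]
eef_rot: [0.439, 0.898, 0.0, 0.0]
force: [0.9, 0.6, -2.3]
opening: 0.0401
gripper_force: 29.3
```

Past the nut top with no resistance, so I'll continue to the plate.

Call:
arm_command --targets '[[[0,0,-1,0,0,0],[0,0,-2,0,0,0],[0,0,-3,0,0,0],[0,0,-3,0,0,0]]]'

```text
time_s: 23.7
position: [0.5016, 0.1874, 0.0439]
eef_rot: [0.439, 0.898, 0.0, 0.0]
force: [3.2, 0.8, -2.8]
opening: 0.0401
gripper_force: 29.3
```

Call:
arm_command --targets '[[[0,0,-1,0,0,0],[0,0,-2,0,0,0],[0,0,-2,0,0,0]]]'

```text
time_s: 24.0
position: [0.5017, 0.1874, 0.042]
eef_rot: [0.439, 0.898, 0.0, 0.0]
force: [4.8, 1.6, -2.2]
opening: 0.0406
gripper_force: 29.3
```

Call:
arm_command --targets '[[[0,0,-1,0,0,0],[0,0,-2,0,0,0],[0,0,-2,0,0,0]]]'

```text
time_s: 24.3
position: [0.5016, 0.1874, 0.0399]
eef_rot: [0.439, 0.898, 0.0, 0.0]
force: [4.3, 0.4, -1.0]
opening: 0.04
gripper_force: 29.3
```

Call:
arm_command --targets '[[[0.3,0,-1,0,0,0],[0.3,0,-1.5,0,0,0],[0.3,0,-1.5,0,0,0]]]'

```text
time_s: 24.6
position: [0.5017, 0.1874, 0.0384]
eef_rot: [0.439, 0.898, 0.0, 0.0]
force: [3.2, 0.8, -2.6]
opening: 0.0401
gripper_force: 29.3
```

Call:
arm_command --targets '[[[0,0,-1,0,0,0],[0,0,-1,0,0,0]]]'

```text
time_s: 24.8
position: [0.5018, 0.1874, 0.0378]
eef_rot: [0.439, 0.898, 0.0, -0.0]
force: [0.5, -0.8, 4.7]
opening: 0.04
gripper_force: 29.3
```

Call:
arm_command --targets '[[[0,0,-1,0,0,0],[0,0,-1,0,0,0]]]'

```text
time_s: 25.0
position: [0.5018, 0.1873, 0.0377]
eef_rot: [0.439, 0.898, 0.0, -0.0]
force: [-4.8, -2.9, 18.2]
opening: 0.0403
gripper_force: 29.3
```

Firm contact at TCP z 37.8 mm, exactly 10 mm above the grasp height on the desk, so the rim is on the plate. One check picture before handing in.

Call:
arm_command --targets '[[[0,0,0,0,0,0],[0,0,0,0,0,0],[0,0,0,0,0,0]]]'

```text
time_s: 25.3
position: [0.5018, 0.1873, 0.0377]
eef_rot: [0.439, 0.898, 0.0, -0.0]
force: [-4.9, -2.0, 17.2]
opening: 0.0402
gripper_force: 29.3
```

Run:
```python
from h import *
s=grab_frame("side")[:,:,::-1].copy()
cv2.imwrite("pics/h5.png",crop(s,255,110,150,110,5,50)[:600])
s=read_state();print(s["position"],s["force"],s["gripper_force"])
```

```text
[0.50179562 0.18733295 0.03773935] [-4.78969664 -2.17893925 17.42404204] 29.31471376643458
```

View pics/h5.png

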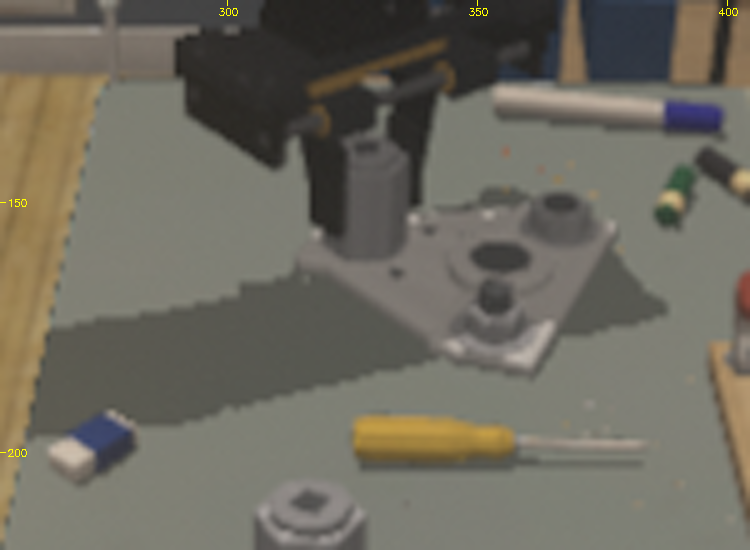

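The picture shows the gripped socket sitting flat on the plate over the nut, rim at about (329,161). The eraser, the screwdriver and socket 1 (317,209) are in place.

```bash
python3 -c "
from rig import *
print(close_job())"
```

```text
the job is handed in; nothing more can be done
None
```

The third socket tried (the one nearest the lower-left purple decoy) fits: it is fully home on the narrow-end nut and still gripped, the two that did not fit stand upright on the desk, and the job was handed in at about 25 s.

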